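Show a scent bottle's batch code to the tilting code reader

ROBOT

A 6-joint arm with a two-finger parallel gripper is mounted at the origin on the work surface. World frame = base frame: x ahead of the robot, y to its left, z up, the work surface at z = 0. Lengths are in mm, angles in rad, forces in N, time in s.
With the tool pointing down it reaches from about 300 to 775 mm from the base axis. Payload 14.6 kg.
Tool frame: the origin (TCP) lies between the finger pads; the fingertips stand manip.tip_reach ahead of it and the grasp point (between the pads) lies 5 mm behind it (manip.tip_reach is the distance from the TCP to the fingertips, in mm); z points along the fingers, y is the line along which they close (so a half turn about z gives the same grasp; the last joint's range is limited). The gripper opens to 94 mm and grips with 3 to 60 N. Pads are 16 mm wide; open, the fingers measure 119 mm over their backs; the gripper's body (75 mm by 177 mm) begins 78 mm behind the grasp point.
Start: joints at [-1.23, 0.3, 1.521, -0, 1.321, -0.067], TCP at [218.117, -504.89, 219.446] pointing down, gripper open.
Joint ranges: [-3.03, 3.03], [-0.79, 2.21], [0.23, 2.52], [-1.04, 4.18], [0, 3.07], [-2.55, 2.55]. Speed limits (rad/s): [2.22, 2.22, 2.57, 3.14, 3.14, 3.14].

INTERFACE

Orientations are given as [roll, pitch, yaw] about the fixed x, y, z axes, in that order (R = Rz(yaw) Ry(pitch) Rx(roll)).
In Python, from cell import manip gives the robot as it stands. The module is installed in compiled form; this text tells all that it offers.
- The arm moves only by the shell command python3 -m creep 'ROWS' [FORCE]. ROWS is JSON, a list of rows, each a list of 3 entries, a list of its own where there are three numbers: the opening, from -1 (shut) to 1 (fully open), then the shift along the tool's x, y, z in cm, then the turn about the tool's z in units of 5 degrees (1.0 is 5 degrees). In form: [[grip, [tx, ty, tz], roll], ...]. A call has 1 to 12 rows; each row is the pose to reach, as a shift and turn from the pose commanded when the call began, along the tool's axes at that moment; what a row does not reach only later rows make up. A row lasts 1/10 s, in which the tool goes at most 50 mm and 8.59 degrees, less where a joint would pass 70% of its speed; a pose out of reach is approached as far as the arm can. A call with a gripper value outside its range is refused whole. The fingers move at their own pace and stop on an object; FORCE is the grip in N (left out, the last holds). Time passes only in rows, so rows that repeat a pose let the fingers close. It gives the time, the measured TCP pose, the force, the opening and the grip force at its end, in the units of the state.
- manip.read_state(): the state, without advancing time (a new reading comes with each control period).
- manip.camera(name): name is "scene" or "top" or "wrist"; returns the picture (480x640x3 uint8, red, green, blue); there is no depth.
- manip.camera_params(name): a dict with "fovy" (degrees; the focal length in pixels is half the picture's height over the tangent of half this angle, whatever the lens; pixels are square), "cx", "cy" (the principal point, pixels), "k1" (the pictures are not rectified: a ray, as slopes to the right and down, at radius r is drawn at 1 + k1 r^2 times it, then the intrinsics apply), "origin" and "attitude" of the camera in the world. Camera axes: x right, y down, z forward; pixel columns grow to the right and rows downward; lengths in mm; the calibration is good to about 2 mm. A picture is of the moment at which its call begins: read the wrist's pose just before it. camera_params takes no time and is no camera call; for the wrist camera it gives the pose at the moment of the call.
- manip.sign_off(): hands the job in; it is judged then, once.
The state is a dict: "clock": time; "joints": joint angles; "qd": joint speeds; "effort": joint torques, N m; "eef_pos": TCP position; "eef_rot": TCP orientation; "wrist_force": force on the tool from outside, world axes, zero at the start; "moment": the same for the moment, N m; "finger_gap": finger opening in mm; "finger_force": force on a finger pad.
Only numpy, scipy, OpenCV 4.12 (cv2) and the standard library are available. Lean on these libraries where they do the work, as an engineer would, in place of code of your own. Each camera call takes 0.05 s, during which the arm holds its last target. There are 200 camera calls.

TASK

At the shop counter, first move the code reader's yellow-knobbed lever until it stands in the green notch; this tilts the reader's head up. Then take the amber bottle with the brass cap out of the tray and hold it in the air with its underside facing the lens squarely and centred, about 10 cm in front of it, so the reader can read the batch code under the bottle. Finish still holding the bottle there, steady, without the bottle ever touching the reader, the lever still in the green notch and the other goods left where they stand.

Things in the scene. Friction and masses are not known exactly. Their poses are not given: they have to be found in the camera images.
- amber_bottle: Loose upright amber glass bottle with paper band, about 0.22 kg, 130 mm tall: round body 50 mm diameter up to 80 mm, shoulder to 92, neck 20 mm diameter, then a fixed brass-coloured round cap, 30 mm diameter, from 98 to 130 mm. Origin: centre of the underside (paper code label there); z along the bottle to the cap. Stands in any one of the tray's four cells.
- amber_cap (a point): Middle of the amber bottle's cap, on the bottle's axis, 114 mm above its underside: a good place to grip, from above.
- tray: Fixed open wooden tray, 172 x 172 mm, walls 6 mm thick, 36 mm high, divided by a cross into four square cells of about 77 mm, a bottle standing in each on the 6 mm floor. Origin: centre of its underside; x and y along its sides. Cell centres about 41.5 mm from the centre in x and y.
- reader_base: Fixed code reader: grey base plate 130 x 160 x 14 mm, two cheeks carrying a tilting black head (60 x 70 x 50 mm). Origin: centre of its underside; faces its own -x, roughly to the robot. The head's hinge runs along y, 90 mm over the origin. On the +y side a quadrant (rim 83 mm from the hinge, y 44 to 54 mm) is marked, from the robot's side to the far side: white mark, green notch, red mark.
- reader_head (a joint): Tilt of head and lever together, rad: 0 = lens level, looking to the stand's -x; grows to 1.7 as the lever is pushed to +x and the lens turns up. Lever leans 0.95 rad from upright to -x at 0, upright at 0.95. White mark 0.3, green notch 1.05 to 1.25 (middle 1.15), red mark 1.6. Starts at 0.15 to 0.6. Friction (0.3 N m, 3 N at the knob) holds it wherever left; no click.
- lever_knob (a point): Centre of the yellow ball knob (24 mm diameter) on the end of the 10 mm diameter steel lever, 120 mm from the hinge, 74 mm to the +y side of the stand's middle; moves with the lever. It can be pushed, or pinched from above.
- reader_lens (a point): Centre of the lens glass on the front of the head, in a white ring of 44 mm diameter; 36 mm from the hinge axis, in the stand's middle plane. Turns with the head: the lens looks along this frame's -x; y is the hinge axis.
- clear_bottle: Loose grey bottle with black cap; otherwise the same shape as the amber bottle (50 mm diameter, 130 mm tall, 30 mm cap), standing in another cell of the tray. Origin: centre of its underside. A bystander: leave it alone.
- green_bottle: Loose green glass bottle with black cap; otherwise the same shape as the amber bottle (50 mm diameter, 130 mm tall, 30 mm cap), standing in another cell of the tray. Origin: centre of its underside. A bystander: leave it alone.
- red_bottle: Loose red bottle with white cap; otherwise the same shape as the amber bottle (50 mm diameter, 130 mm tall, 30 mm cap), standing in another cell of the tray. Origin: centre of its underside. A bystander: leave it alone.
- candle: Loose pale candle jar, 70 mm diameter, 85 mm tall, wooden cap. Origin: centre of its underside. A bystander.
- carton: Loose brown gift carton 75 x 75 x 150 mm, upright. Origin: centre of its underside. A bystander.
- glass_apple: Loose red ornamental apple, 100 mm diameter, about 105 mm tall with its steel stalk. Origin: centre of its underside. A bystander.

How it is judged (in metres and radians):
On the way, in this order (a step that is already met when the one before it is completed fails the run):
1. the lever stands in the green notch while the amber bottle still stands in the tray (value of joint reader_head between 1.05 and 1.25 rad and height (world z) of amber_bottle below 0.03 m), for 0.2 s.
2. the amber bottle is lifted clear of the tray in the fingers (height (world z) of amber_bottle above 0.08 m and contact force between amber_bottle and the fingers above 1 N), for 0.2 s.
At the end, for the whole second after the job is handed in: Lever in the green notch (1.05 to 1.25 rad); amber bottle held still by the fingers, over 140 mm up, clear of the reader; its underside faces the lens, 70 to 130 mm in front, within 20 mm of the lens axis both ways across and within 0.2 rad of square (value of joint reader_head between 1.05 and 1.25 rad and x of amber_bottle in the frame of reader_lens between -0.13 and -0.07 m and y of amber_bottle in the frame of reader_lens between -0.02 and 0.02 m and z of amber_bottle in the frame of reader_lens between -0.02 and 0.02 m and x of amber_cap in the frame of reader_lens below -0.17 m and angle between the z axis of amber_bottle and the x axis of reader_lens, either way round below 0.2 rad and height (world z) of amber_bottle above 0.14 m and contact force between amber_bottle and the fingers above 1 N and contact force between amber_bottle and reader_base below 0.2 N and linear speed of amber_bottle below 0.03 m/s); the arm keeps its last pose, push and grip.
It fails at once if the amber bottle touches the reader (contact force between amber_bottle and reader_base above 0.5 N).
It fails at once if a bystander is moved more than 30 mm or tipped over (distance of any of clear_bottle, green_bottle, red_bottle, candle, carton, glass_apple from where it was at the start of the episode above 0.03 m or angle between any of clear_bottle, green_bottle, red_bottle, candle, carton, glass_apple's own z axis and vertical above 0.4 rad).
It also fails if it takes over 51 s, if anything falls off the work surface, if the arm or the gripper's body presses on something with over 40 N, if the wrist force passes 120 N, or if a joint passes its speed limit or range.

## Working session

There is one attempt and no reset: what is moved stays moved. The work goes in short steps, Python scripts to look and compute and a shell command to move; the robot and the scene stay as the last step left them, time stands still between calls to the robot, and variables do not carry over. Pictures are saved under pics/ and viewed, at most 10 in all, crops included, and the job is handed in when it is done.

```bash
mkdir -p pics; python3 - <<'E'
from cell import manip
import cv2
s=manip.read_state();print(s['clock'],s['eef_pos'],s['eef_rot'],s['finger_gap'],manip.tip_reach)
for n in['scene','top','wrist']:
    print(n,manip.camera_params(n))
    cv2.imwrite(f'pics/{n}0.png',manip.camera(n)[:,:,::-1])
E
```

```text
0.0 [ 218.04954103 -504.66053975  218.88594212] [-3.14043607e+00 -6.56112970e-05  4.07815525e-01] 94.24604570130674 14.0
scene {'fovy': 49.99687071321466, 'cx': 313.96756966907043, 'cy': 238.575796878706, 'k1': -0.10022449768220074, 'origin': array([1326.69292702, -456.55346247,  718.92845015]), 'attitude': array([-2.1393918 , -0.00481551,  0.98053813])}
top {'fovy': 56.949234263629364, 'cx': 319.2834525190622, 'cy': 238.38702454628273, 'k1': 0.038067809241468, 'origin': array([ 490.98857959,   25.9907824 , 1141.48001461]), 'attitude': array([-3.07942973,  0.00475299, -1.54675015])}
wrist {'fovy': 64.78232238139604, 'cx': 319.03559571415315, 'cy': 237.10564498116545, 'k1': -0.03377765207945063, 'origin': array([ 286.87156596, -474.56489126,  382.93395999]), 'attitude': array([ 2.88078946e+00,  7.04840936e-04, -1.16460377e+00])}
```

View pics/top0.png

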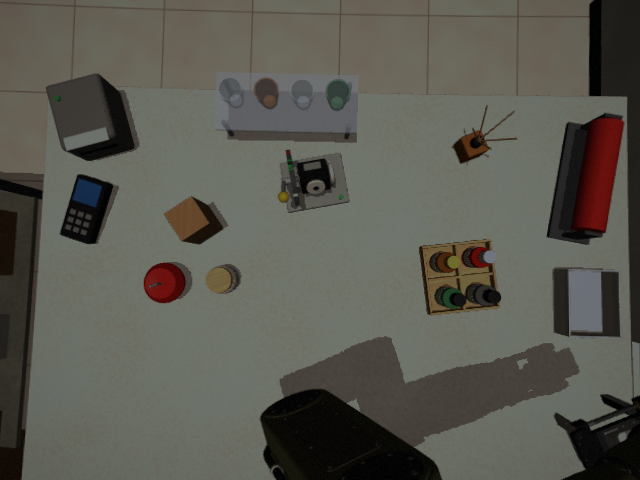

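View pics/scene0.png

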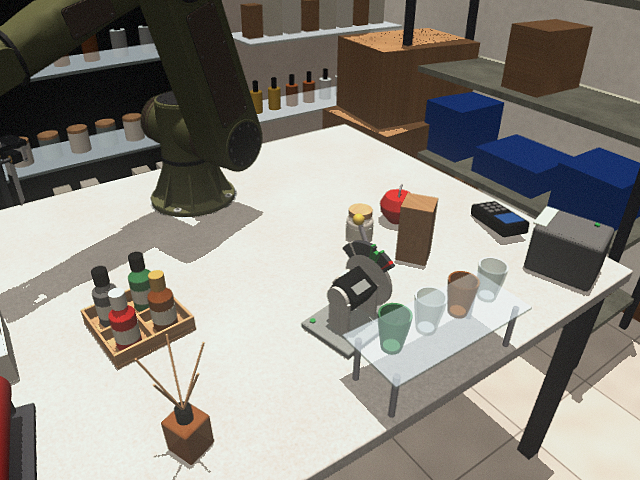

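The top view shows the amber bottle's brass cap at (453,262) in the tray (about 420–498, 240–315), the yellow knob at (283,197) and the lens ring at (317,187). The reader's plate spans about 280–350 by 153–212. The scene view shows the knob at (358,219) and the amber cap at (156,276).

```bash
cat > h.py <<'E'
import numpy as np,cv2
from scipy.spatial.transform import Rotation as Ro
from cell import manip
def K(p):
    f=240/np.tan(np.radians(p['fovy'])/2); return np.array([[f,0,p['cx']],[0,f,p['cy']],[0,0,1]])
def ray(p,uv):
    q=cv2.undistortPoints(np.array([[uv]],float),K(p),np.array([p['k1'],0,0,0,0.]))[0,0]
    d=Ro.from_euler('xyz',p['attitude']).apply([q[0],q[1],1]); return np.array(p['origin']),d/np.linalg.norm(d)
def plane(p,uv,z):
    o,d=ray(p,uv); return o+d*(z-o[2])/d[2]
def tri(*pu):
    A=0;b=0;L=[ray(*x) for x in pu]
    for o,d in L:
        M=np.eye(3)-np.outer(d,d);A=A+M;b=b+M@o
    x=np.linalg.solve(A,b)
    return x,[round(float(np.linalg.norm(np.cross(x-o,d))),1) for o,d in L]
def blobs(img,lo,hi,win=None,mn=15):
    h=cv2.cvtColor(img,cv2.COLOR_RGB2HSV);m=cv2.inRange(h,np.array(lo),np.array(hi))
    if win: 
        w=np.zeros_like(m);x0,y0,x1,y1=win;w[y0:y1,x0:x1]=255;m&=w
    n,l,s,c=cv2.connectedComponentsWithStats(m)
    return [(c[i].round(1).tolist(),s[i].tolist()) for i in range(1,n) if s[i,4]>=mn],m
E
python3 - <<'E'
from h import *
np.set_printoptions(precision=1,suppress=True)
T=manip.camera_params('top');S=manip.camera_params('scene')
t=cv2.imread('pics/top0.png')[:,:,::-1];s=cv2.imread('pics/scene0.png')[:,:,::-1]
Y=((20,120,100),(32,255,255))
for im,ws in((t,[(270,185,295,210),(440,245,470,275)]),(s,[(340,205,375,235),(140,262,170,300)])):
    for w in ws: print(blobs(im,*Y,w)[0], cv2.cvtColor(im,cv2.COLOR_RGB2HSV)[(w[1]+w[3])//2,(w[0]+w[2])//2])
print('knob',tri((T,(283,197)),(S,(358,219))));print('cap',tri((T,(453,262)),(S,(156,276))))
for uv in((420,247),(490,240),(498,308),(429,315)):print('tray',plane(T,uv,36))
for n,im,w in(('t',t,(265,140,360,220)),('s',s,(290,200,420,370))):
    x0,y0,x1,y1=w;c=cv2.resize(im[y0:y1,x0:x1],None,fx=4 if n=='s' else 6,fy=4 if n=='s' else 6,interpolation=cv2.INTER_CUBIC)
    cv2.imwrite(f'pics/c{n}.png',cv2.convertScaleAbs(c[:,:,::-1],alpha=1.4))
a=cv2.resize(cv2.imread('pics/ct.png'),(400,338));b=cv2.resize(cv2.imread('pics/cs.png'),(400,523))
cv2.imwrite('pics/c0.png',np.hstack([cv2.copyMakeBorder(a,0,185,0,0,0),b]))
E
```

```text
[([282.6, 196.0], [279, 192, 8, 9, 54])] [ 28 195 111]
[([453.9, 261.6], [448, 256, 13, 13, 129])] [ 28 151 110]
[([358.1, 218.1], [353, 213, 12, 11, 93])] [ 21 152 174]
[([155.1, 274.2], [148, 270, 15, 9, 106])] [ 18 127 108]
knob (array([637.6, 113. , 197.3]), [1.1, 1.1])
cap (array([ 507.9, -270.6,  131.8]), [1.5, 1.5])
tray [ 544.1 -218.6   36. ]
tray [ 565.7 -391.2   36. ]
tray [ 398.8 -410.2   36. ]
tray [ 376.9 -242.    36. ]
```

View pics/c0.png

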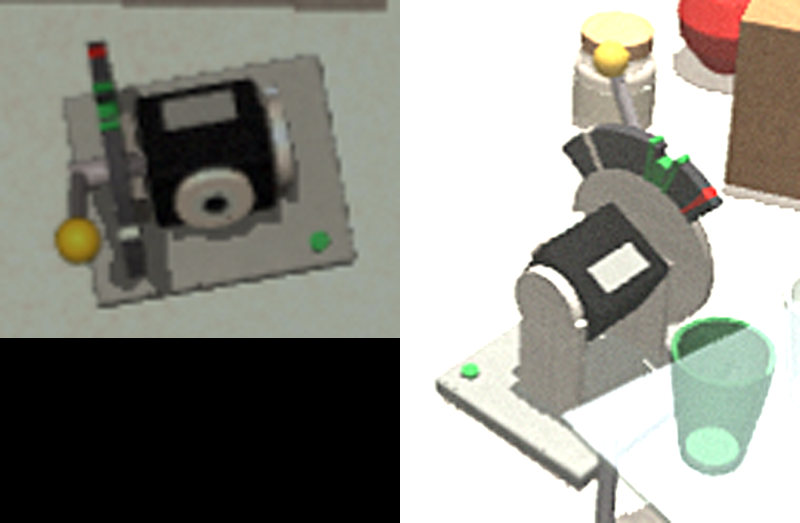

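The crops show the plate corners in the left crop at (63,98), (320,57), (355,262) and (100,305), and the lens ring at (214,203). The lever stands just past the white mark, on the near side of the green notch.

```bash
cat > m.py <<'E'
from h import *
np.set_printoptions(precision=1,suppress=True)
T=manip.camera_params('top');S=manip.camera_params('scene')
k=400/95
C=np.array([plane(T,(265+x/k-.5,140+y/k-.5),14) for x,y in((63,98),(320,57),(355,262),(100,305))])
O=C.mean(0); ex=(C[0]+C[1]-C[2]-C[3]);ex/=np.linalg.norm(ex);yaw=np.arctan2(ex[1],ex[0])
ey=np.array([-ex[1],ex[0],0]);O[2]=0
if __name__=='__main__':
    print('corners',C,'O',O,'yaw',yaw,'sizes',[np.linalg.norm(C[i]-C[i-1]) for i in range(4)])
    kn=tri((T,(282.6,196.)),(S,(358.1,218.1)))[0];r=kn-O
    print('knob',kn,'stand frame',r@ex,r@ey,r[2]-90,'len',np.hypot(r@ex,r[2]-90),'q',.95-np.arctan2(-(r@ex),r[2]-90))
    for q in(.95,1.15):
        print(q,O+ey*74+np.array([0,0,90])+120*(-np.sin(.95-q)*ex+np.cos(.95-q)*np.array([0,0,1])))
    h=O+np.array([0,0,90]);d=-np.cos(1.15)*ex+np.sin(1.15)*np.array([0,0,1])
    print('lens',h+36*d,'dir',d,'bottle bottom',h+136*d,'cap',h+250*d)
    cap=tri((T,(453.9,261.6)),(S,(155.1,274.2)));print('cap',cap)
    t=np.array([plane(T,u,36) for u in((420,247),(490,240),(498,308),(429,315))]);tc=t.mean(0);tx=t[0]+t[1]-t[2]-t[3];ty=np.arctan2(tx[1],tx[0]);print('tray',tc,ty)
    for a in(1,-1):
        for b in(1,-1):print(tc+Ro.from_euler('z',ty).apply([41.5*a,41.5*b,0]))
E
python3 m.py
```

```text
corners [[753.8 140.4  14. ]
 [782.8 -16.4  14. ]
 [657.  -40.4  14. ]
 [627.  114.2  14. ]] O [705.2  49.4   0. ] yaw 0.1961773295114662 sizes [np.float64(129.47408326539204), np.float64(159.39403361126617), np.float64(128.12844486572038), np.float64(157.44897829644836)]
knob [638.8 113.  200.2] stand frame -52.665159345955615 75.28163796720114 110.154961916649 len 122.09723438224671 q 0.5040248499185871
0.95 [690.7 122.  210. ]
1.15 [714.1 126.7 207.6]
lens [690.7  46.6 122.9] dir [-0.4 -0.1  0.9] bottle bottom [650.7  38.6 214.1] cap [605.   29.5 318.2]
cap (array([ 508.6, -271.5,  136.8]), [1.2, 1.2])
tray [ 471.4 -315.5   36. ] 0.1265495256202678
[ 507.3 -269.1   36. ]
[ 517.8 -351.4   36. ]
[ 425.  -279.6   36. ]
[ 435.4 -361.9   36. ]
```

```bash
cat > plan.py <<'E'
import sys
from h import *
s=manip.read_state();x,y,z,yaw=map(float,sys.argv[1:5])
R=Ro.from_euler('xyz',s['eef_rot'])
t=R.inv().apply(np.array([x,y,z])-s['eef_pos'])/10
rel=(R.inv()*Ro.from_euler('xyz',[np.pi,0,yaw])).as_rotvec()
print('t',s['clock'],'pos',np.round(s['eef_pos'],1),'rot',np.round(s['eef_rot'],3),'gap',round(s['finger_gap'],1),'ff',s['finger_force'],'F',np.round(s['wrist_force'],1))
print('shift cm',np.round(t,2),'roll units',np.round(np.degrees(rel)/5,2))
E
python3 plan.py 638.5 113.5 270 1.767
```

```text
t 0.15 pos [ 218.1 -504.7  219. ] rot [-3.141 -0.     0.408] gap 94.0 ff 0.0 F [ 0.9 -0.3 -0.5]
shift cm [ 63.11 -40.08  -5.06] roll units [-1.000e-02 -1.000e-02 -1.558e+01]
```

```bash
python3 -m creep '[[1,[4,-2,-4],0],[1,[8,-4.5,-5],-1],[1,[12,-7.5,-5],-2],[1,[16,-10,-5],-4],[1,[20,-12.5,-5],-5.5],[1,[24,-15,-5],-7],[1,[28,-18,-5],-8.5],[1,[32,-20.5,-5],-10],[1,[36,-23,-5],-11.5],[1,[40,-25.5,-5],-13],[1,[44,-28,-5],-14.5],[1,[48,-30.5,-5],-15.6]]'; python3 plan.py 638.5 113.5 260 1.767
```

```text
clock: 1.35
eef_pos: [538.5, -32.6, 269.4]
eef_rot: [-3.142, 0.0, 1.775]
wrist_force: [-0.4, -0.8, 0.2]
finger_gap: 94.2
finger_force: 0.0
t 1.35 pos [538.5 -32.6 269.4] rot [-3.142  0.     1.775] gap 94.2 ff 0.0 F [-0.4 -0.8  0.2]
shift cm [12.29 12.75  0.94] roll units [-0.    0.    0.09]
```

```bash
python3 -m creep '[[1,[3,3,0],0],[1,[6,6,0],0],[1,[9,9.5,0.5],0],[1,[12.3,12.7,1],0.1],[1,[12.3,12.7,1],0.1],[1,[12.3,12.7,1],0.1]]'; python3 - <<'E'
from h import *
W=manip.camera_params('wrist');im=manip.camera('wrist');np.save('w1.npy',im)
cv2.imwrite('pics/w1.png',im[:,:,::-1])
b,_=blobs(im,(20,120,80),(34,255,255),mn=60)
for c,s in b: print(c,s,plane(W,c,198).round(1))
S=manip.camera_params('scene')
E
python3 plan.py 638.5 113.5 199 1.767
```

```text
clock: 1.95
eef_pos: [638.0, 111.6, 258.4]
eef_rot: [-3.14, -0.0, 1.762]
wrist_force: [-0.6, 0.1, 0.2]
finger_gap: 94.0
finger_force: 0.0
[112.6, 11.1] [103, 0, 21, 26, 266] [501.6 229.9 198. ]
[129.8, 12.1] [124, 0, 12, 28, 131] [511. 231. 198.]
[139.2, 10.0] [135, 0, 8, 26, 75] [516.  232.9 198. ]
[149.2, 10.3] [142, 0, 14, 24, 184] [521.4 233.7 198. ]
[160.6, 5.7] [155, 0, 12, 15, 119] [527.3 237.  198. ]
[319.9, 259.8] [302, 243, 36, 34, 928] [638.3 112.5 198. ]
[69.0, 402.1] [67, 395, 7, 16, 69] [482.7 -26.6 198. ]
t 2.0 pos [637.8 110.8 259.1] rot [-3.141  0.     1.761] gap 94.0 ff 0.0 F [ 0.1  0.2 -0.4]
shift cm [0.26 0.12 6.01] roll units [-0.01  0.   -0.07]
```

View pics/w1.png

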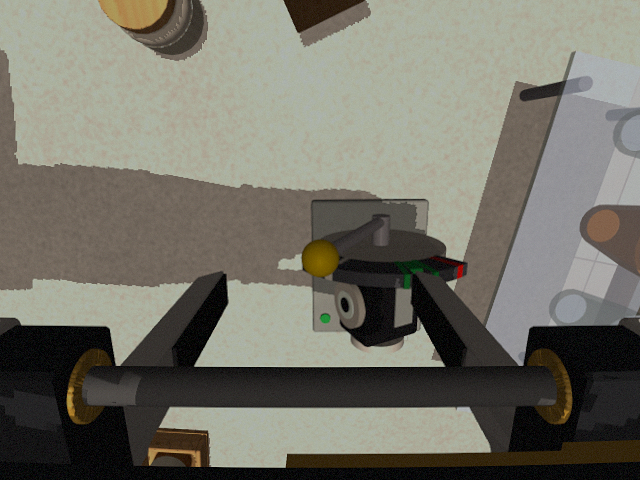

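The wrist view shows the knob at (320,260), centred between the fingers. The ray gives (638.3, 112.5) at z = 198, which agrees with the triangulation. Next: descend and pinch.

```bash
python3 -m creep '[[0.3,[0.2,0.1,0],0],[0.3,[0.2,0.1,2],0],[0.3,[0.2,0.1,4],0],[0.3,[0.2,0.1,6],0],[0.3,[0.2,0.1,6],0],[-1,[0.2,0.1,6],0],[-1,[0.2,0.1,6],0],[-1,[0.2,0.1,6],0],[-1,[0.2,0.1,6],0],[-1,[0.2,0.1,6],0]]' 10; python3 plan.py 714 126.7 208.6 1.767
```

```text
clock: 3.0
eef_pos: [638.7, 113.2, 199.8]
eef_rot: [3.141, 0.0, 1.76]
wrist_force: [-3.5, -0.5, 3.0]
finger_gap: 24.7
finger_force: 2.4
t 3.0 pos [638.7 113.2 199.8] rot [3.141 0.    1.76 ] gap 24.7 ff 2.4304959923028946 F [-3.5 -0.5  3. ]
shift cm [-0.1   7.65 -0.87] roll units [ 0.    0.   -0.07]
```

```bash
python3 -m creep '[[-1,[0,0.8,-0.3],0],[-1,[0,1.6,-0.55],0],[-1,[0,2.4,-0.8],0],[-1,[0,3.2,-0.95],0],[-1,[0,4,-1.1],0],[-1,[0,4.8,-1.15],0],[-1,[0,5.6,-1.15],0],[-1,[0,6.4,-1.1],0],[-1,[0,7.1,-1],0],[-1,[0,7.6,-0.9],0],[-1,[0,7.6,-0.9],0],[-1,[0,7.6,-0.9],0]]'; python3 plan.py 714 126.7 208.6 1.767
```

```text
clock: 4.2
eef_pos: [713.6, 127.6, 208.3]
eef_rot: [3.14, 0.0, 1.76]
wrist_force: [2.0, 0.4, 0.3]
finger_gap: 23.0
finger_force: 10.0
t 4.2 pos [713.6 127.6 208.3] rot [3.14 0.   1.76] gap 23.0 ff 10.000036060810089 F [2.  0.4 0.3]
shift cm [-0.1   0.02 -0.03] roll units [ 0.01  0.   -0.07]
```

```bash
python3 -m creep '[[0.3,[0,0,0],0],[0.3,[0,0,0],0],[0.3,[0,0,0],0],[0.3,[0,0,-3],0],[0.3,[0,0,-6],0],[0.3,[-3,-4,-8],0],[0.3,[-6,-8,-8],0],[0.3,[-10,-10,-8],0],[0.3,[-15,-12,-8],0],[0.3,[-19.5,-14,-8],0],[0.3,[-19.5,-14,-8],0],[0.3,[-19.5,-14,-8],0]]'; python3 - <<'E'
from m import *
t=manip.camera('top');s=manip.camera('scene');cv2.imwrite('pics/t2.png',t[:,:,::-1]);cv2.imwrite('pics/s2.png',s[:,:,::-1])
bt,_=blobs(t,(20,120,80),(32,255,255),(265,130,330,210));bs,_=blobs(s,(18,120,100),(32,255,255),(340,195,420,270));print(bt,bs)
kn,e=tri((T,bt[0][0]),(S,bs[0][0]));r=kn-O
print('knob',kn,e,r@ex,r@ey,r[2],'q',.95-np.arctan2(-(r@ex),r[2]-90))
x0,y0,x1,y1=265,140,360,220
a=cv2.resize(t[y0:y1,x0:x1],(400,337),interpolation=2);b=cv2.resize(s[200:330,310:430],(400,433),interpolation=2)
cv2.imwrite('pics/c2.png',cv2.convertScaleAbs(np.hstack([cv2.copyMakeBorder(a,0,96,0,0,0),b])[:,:,::-1],alpha=1.4))
E
python3 plan.py 508 -270.5 220 0.127
```

```text
clock: 5.4
eef_pos: [612.3, -91.3, 288.6]
eef_rot: [3.141, -0.0, 1.758]
wrist_force: [-0.4, 1.0, -0.9]
finger_gap: 61.3
finger_force: 0.0
[([276.4, 160.3], [272, 156, 10, 10, 81])] [([389.4, 227.7], [384, 223, 12, 12, 100])]
knob [713.9 128.1 210.7] [1.3, 1.3] 23.937458644571688 75.46200881075252 210.69043582163184 q 1.1457966463780012
t 5.5 pos [612.8 -89.4 288.5] rot [ 3.142 -0.     1.761] gap 61.0 ff 0.0 F [ 0.2 -0.6 -0.3]
shift cm [-15.8  -13.72   6.84] roll units [-0.   -0.   18.73]
```

View pics/c2.png

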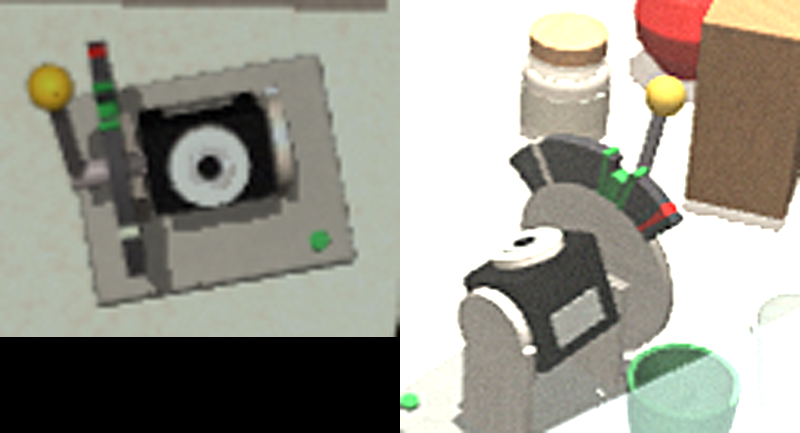

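The lever is past the notch's near tab, with the knob at (50,87) in the left crop and (665,96) in the right. Triangulation gives q = 1.146, in the notch.

The rows can only turn the tool about its own axis, so it always points down. The bottle has to lean about 0.42 rad, so I'll pivot it in the fingers against the tray's outer wall. For that I'll grip with the tool's x along the tray's +y.

```bash
python3 plan.py 508 -270.5 205 1.697; python3 -m creep '[[0.3,[-4,-3.5,0],0],[0.3,[-8,-7,1],0],[0.3,[-12,-10,2],0],[0.3,[-15,-12.5,4],0.5],[0.3,[-15.8,-13.7,6],0.7],[0.3,[-15.8,-13.7,8.3],0.7],[0.3,[-15.8,-13.7,8.3],0.7],[0.3,[-15.8,-13.7,8.3],0.7]]'; python3 - <<'E'
from m import *
W=manip.camera_params('wrist');im=manip.camera('wrist');cv2.imwrite('pics/w3.png',im[:,:,::-1])
b,_=blobs(im,(18,110,80),(34,255,255),mn=150)
for c,s in b: print(c,s,plane(W,c,136).round(1))
print('lens',tri((T,(314.1,178.9)),(S,(346.9,272.9))))
E
python3 plan.py 508 -270.5 115 1.697
```

```text
t 5.5 pos [612.8 -89.4 288.5] rot [ 3.142 -0.     1.761] gap 61.0 ff 0.0 F [ 0.2 -0.6 -0.3]
shift cm [-15.81 -13.72   8.34] roll units [ 0.   -0.    0.74]
clock: 6.3
eef_pos: [508.6, -270.3, 206.0]
eef_rot: [3.141, -0.0, 1.701]
wrist_force: [0.3, 0.3, 0.6]
finger_gap: 61.1
finger_force: 0.0
[318.1, 255.7] [296, 235, 45, 43, 1513] [ 508. -270.  136.]
[228.2, 269.3] [207, 262, 46, 22, 294] [ 450.7 -286.9  136. ]
[269.3, 304.6] [251, 272, 31, 69, 1317] [ 479.8 -308.5  136. ]
[289.5, 302.5] [283, 276, 16, 54, 584] [ 493.2 -305.2  136. ]
[362.3, 319.7] [360, 292, 6, 55, 199] [ 543.7 -311.5  136. ]
[155.3, 397.3] [151, 365, 15, 60, 302] [ 403.7 -393.4  136. ]
[483.4, 403.9] [476, 380, 12, 45, 240] [ 643.5 -368.1  136. ]
lens (array([692.6,  48.2, 123.7]), [0.6, 0.6])
t 6.35 pos [ 508.8 -270.5  206.7] rot [3.141e+00 1.000e-03 1.701e+00] gap 60.8 ff 0.0 F [-0.1 -0.  -0.2]
shift cm [ 0.02 -0.09  9.17] roll units [0.01 0.01 0.05]
```

View pics/w3.png

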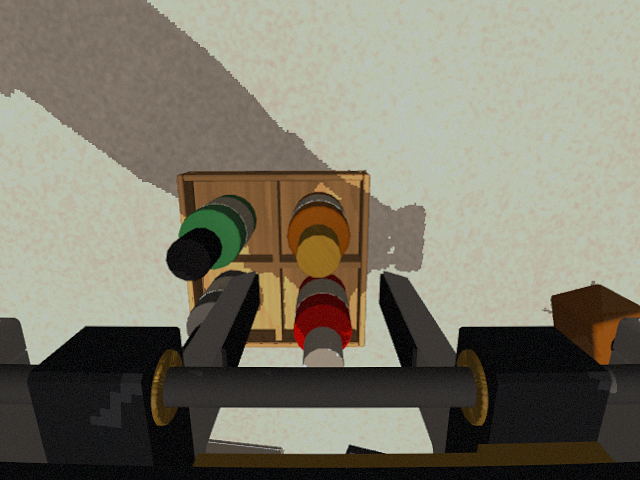

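The wrist view shows the brass cap at (318,256), centred between the fingers at (508, −270), with free gaps on both sides. Next: grasp and lift 22 mm.

```bash
python3 -m creep '[[0.3,[0,-0.1,3],0],[0.3,[0,-0.1,6],0],[0.3,[0,-0.1,9],0],[0.3,[0,-0.1,9],0],[-1,[0,-0.1,9],0],[-1,[0,-0.1,9],0],[-1,[0,-0.1,9],0],[-1,[0,-0.1,9],0],[-1,[0,-0.1,8],0],[-1,[0,-0.1,7],0],[-1,[0,-0.1,6.8],0],[-1,[0,-0.1,6.8],0]]' 15; python3 plan.py 508 -270.5 139 1.697
```

```text
clock: 7.55
eef_pos: [507.0, -271.6, 138.1]
eef_rot: [3.141, 0.001, 1.699]
wrist_force: [0.0, -0.8, -2.2]
finger_gap: 29.5
finger_force: 15.0
t 7.55 pos [ 507.  -271.6  138.1] rot [3.141e+00 1.000e-03 1.699e+00] gap 29.5 ff 14.999705851078033 F [ 0.  -0.8 -2.2]
shift cm [ 0.09  0.11 -0.09] roll units [0.01 0.01 0.03]
```

```bash
python3 -m creep '[[-1,[0.6,0,0],0],[-1,[1.2,0,0],0],[-1,[1.8,0,0],0],[-1,[2.4,0,0],0],[-1,[3,0,0],0],[-1,[3.6,0,0],0],[-1,[4.2,0,0],0],[-1,[4.8,0,0],0],[-1,[5.4,0,0],0],[-1,[6,0,0],0],[-1,[6,0,0],0],[-1,[6,0,0],0]]'; python3 - <<'E'
from h import *
s=manip.camera('scene');t=manip.camera('top')
a=cv2.resize(s[220:370,80:230],(400,400),interpolation=2);b=cv2.resize(t[215:325,400:510],(400,400),interpolation=2)
cv2.imwrite('pics/c4.png',cv2.convertScaleAbs(np.hstack([a,b])[:,:,::-1],alpha=1.4))
E
```

```text
clock: 8.75
eef_pos: [499.1, -211.8, 137.4]
eef_rot: [-3.141, -0.0, 1.7]
wrist_force: [-0.6, -0.6, -2.7]
finger_gap: 29.1
finger_force: 15.0
```

View pics/c4.png

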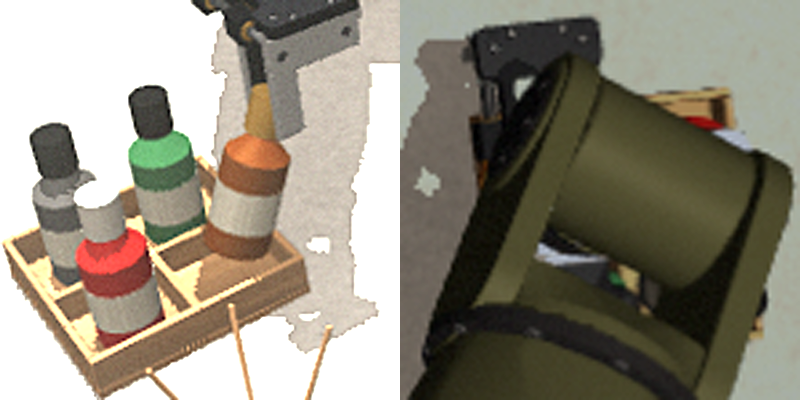

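The scene crop shows the amber bottle leaning out over the tray's +y wall as intended, and the other bottles unmoved. I'll grip harder, lift and measure the lean.

```bash
python3 -m creep '[[-1,[0,0,0],0],[-1,[0,0,0],0],[-1,[0,0,0],0],[-1,[0,0,-1],0],[-1,[0,0,-3],0],[-1,[0,0,-6],0],[-1,[0,0,-9],0],[-1,[0,0,-12],0],[-1,[0,0,-15],0],[-1,[0,0,-17],0],[-1,[0,0,-18],0],[-1,[0,0,-18],0]]' 50; python3 - <<'E'
from h import *
s=manip.camera('scene');cv2.imwrite('pics/s5.png',s[:,:,::-1])
a=cv2.resize(s[120:320,130:330],(600,600),interpolation=2)
cv2.imwrite('pics/c5.png',cv2.convertScaleAbs(a[:,:,::-1],alpha=1.3))
E
```

```text
clock: 10.05
eef_pos: [499.3, -212.0, 318.6]
eef_rot: [3.14, 0.001, 1.699]
wrist_force: [-0.2, -0.1, -2.8]
finger_gap: 29.2
finger_force: 50.0
```

View pics/c5.png

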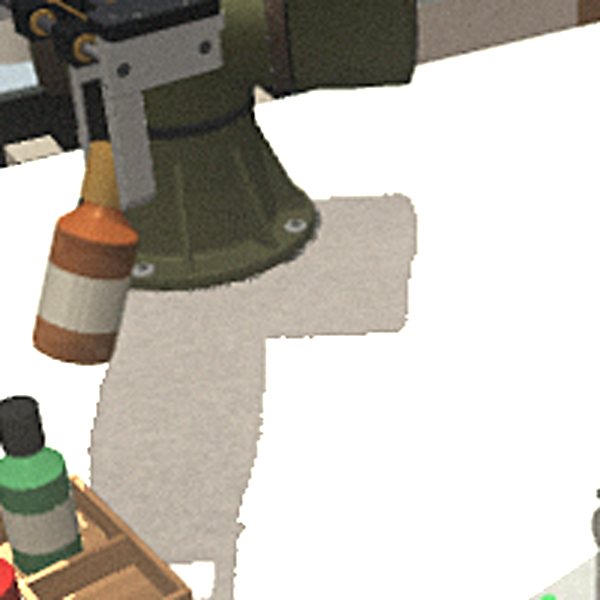

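The lifted bottle leans with its base toward −y. Its underside centre is near (73,345) in the crop and the cap is at (98,165).

```bash
cat > ang.py <<'E'
import sys
from m import *
# body silhouette midline -> bottle axis in the tool's x-z plane
s=cv2.imread(sys.argv[1])[:,:,::-1];x0,y0,x1,y1=map(int,sys.argv[2:6])
st=manip.read_state();R=Ro.from_euler('xyz',st['eef_rot']);n=R.apply([0,1,0]);ax=R.apply([1,0,0]);P=np.array(st['eef_pos'])-5*R.apply([0,0,1])
h=cv2.cvtColor(s,cv2.COLOR_RGB2HSV);m=cv2.inRange(h,(2,110,60),(17,255,255));w=np.zeros_like(m);w[y0:y1,x0:x1]=255;m&=w
pts=cv2.findNonZero(m);hull=cv2.convexHull(pts);f=np.zeros_like(m);cv2.fillConvexPoly(f,hull,255)
q=cv2.findNonZero(f)[:,0].astype(float);c=q.mean(0);_,V=np.linalg.eigh(np.cov((q-c).T));v=V[:,1]*np.sign(V[1,1])
t=(q-c)@v;print('n',len(q),'mid',c,'dir',v,'extent',t.min(),t.max())
def hit(uv):
    o,d=ray(S,uv);return o+d*((P-o)@n)/(d@n)
a,b=hit(c+v*t.min()*.8),hit(c+v*t.max()*.8)
for nm,u in(('midline',a-b),('pivot-mid',P-hit(c))): print(nm,'lean',np.arctan2(u@ax,u[2]),'dist',np.linalg.norm(u))
print('low end from pivot',np.linalg.norm(P-hit(c+v*t.max())),'P',P)
E
python3 ang.py pics/s5.png 138 185 180 245
```

```text
n 1441 mid [158.3 213.3] dir [-0.2  1. ] extent -29.776575033345342 27.688489384735654
midline lean 0.4176312463308546 dist 87.37992091189963
pivot-mid lean 0.44405954751108495 dist 70.66378770641249
low end from pivot 124.14345505188271 P [ 499.1 -211.9  322.2]
```

The lean is 0.42–0.44 rad against the 0.42 needed. Next: turn and move to a standoff in front of the lens, above and on the robot's side.

```bash
python3 plan.py 580 25 370 3.338
```

```text
t 10.1 pos [ 499.1 -211.9  317.2] rot [-3.142 -0.     1.699] gap 29.3 ff 49.999056458473206 F [-0.4  0.7 -2.7]
shift cm [22.45 11.07 -5.27] roll units [  0.    -0.   -18.78]
```

```bash
python3 -m creep '[[-1,[0.5,0.3,-0.5],-0.5],[-1,[2,1,-1.5],-2],[-1,[4,2,-3],-3.5],[-1,[6,3,-4],-5],[-1,[8.5,4.2,-5],-6.7],[-1,[11,5.5,-5.3],-8.4],[-1,[13.5,6.7,-5.3],-10.1],[-1,[16,8,-5.3],-11.8],[-1,[18.5,9.2,-5.3],-13.5],[-1,[20.5,10.2,-5.3],-15.2],[-1,[22,10.9,-5.3],-16.9],[-1,[22.4,11.1,-5.3],-18]]'; python3 -m creep '[[-1,[0,0,0],-0.5],[-1,[0,0,0],-0.8],[-1,[0,0,0],-0.8]]'; python3 plan.py 605.1 30.2 315.5 3.338
```

```text
clock: 11.3
eef_pos: [580.6, 26.0, 368.5]
eef_rot: [3.141, -0.003, -3.006]
wrist_force: [0.5, -0.7, -1.9]
finger_gap: 29.3
finger_force: 50.0
clock: 11.6
eef_pos: [580.4, 24.3, 369.5]
eef_rot: [3.141, -0.002, -2.943]
wrist_force: [-0.2, 0.4, -1.7]
finger_gap: 29.0
finger_force: 50.0
t 11.6 pos [580.4  24.3 369.5] rot [ 3.141e+00 -2.000e-03 -2.943e+00] gap 29.0 ff 49.999122619628906 F [-0.2  0.4 -1.7]
shift cm [-2.54  0.09  5.39] roll units [ 0.   -0.02  0.02]
```

```bash
python3 -m creep '[[-1,[-0.4,0,0.8],0],[-1,[-0.9,0,2],0],[-1,[-1.5,0,3.2],0],[-1,[-2.1,0.1,4.4],0],[-1,[-2.4,0.1,5.1],0],[-1,[-2.5,0.1,5.4],0],[-1,[-2.5,0.1,5.4],0],[-1,[-2.5,0.1,5.4],0],[-1,[-2.5,0.1,5.4],0]]'; python3 - <<'E'
from h import *
s=manip.camera('scene');cv2.imwrite('pics/s6.png',s[:,:,::-1])
a=cv2.resize(s[100:350,250:500],(600,600),interpolation=2)
cv2.imwrite('pics/c6.png',cv2.convertScaleAbs(a[:,:,::-1],alpha=1.3))
E
```

```text
clock: 12.5
eef_pos: [604.8, 30.3, 317.1]
eef_rot: [-3.141, 0.001, -2.943]
wrist_force: [0.4, 0.8, -1.7]
finger_gap: 28.8
finger_force: 50.0
```

View pics/c6.png

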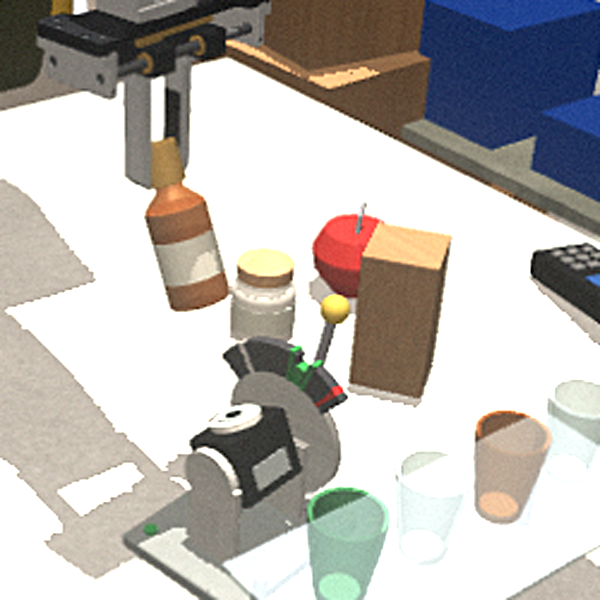

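The bottle hangs in front of the lens, with its base at (197,300) in the crop and the lens at (235,415). The knob at (335,308) is still past the notch. I'll check the numbers.

```bash
python3 ang.py pics/s6.png 305 172 350 232; python3 - <<'E'
from m import *
st=manip.read_state();R=Ro.from_euler('xyz',st['eef_rot']);P=np.array(st['eef_pos'])-5*R.apply([0,0,1])
s=cv2.imread('pics/s6.png')[:,:,::-1];print('knob px',blobs(s,(18,120,100),(32,255,255),(340,195,420,270))[0])
L=np.array([691.6,47.4,123.3]);d=-np.cos(1.147)*ex+np.sin(1.147)*np.array([0,0,1]);up=np.cross(-d,ey)
for th in(.40,.42,.44):
    a=-np.sin(th)*ex+np.array([0,0,np.cos(th)]);B=P-116*a-L
    print(th,'dist',B@d,'y',B@ey,'z',B@up,'cap',(P-L)@d,'bottomz',(B+L)[2])
E
```

```text
n 1497 mid [328.1 201.4] dir [0.3 0.9] extent -32.35569694027239 26.845653156796367
midline lean 0.4876540200617335 dist 88.91591439349554
pivot-mid lean 0.5394225634444189 dist 70.74922505867069
low end from pivot 121.66800506762932 P [604.8  30.3 322. ]
knob px [([389.3, 227.7], [384, 223, 12, 12, 102])]
0.4 dist 101.55651258873765 y 0.1529160364880231 z -1.6723816155868219 cap 217.52367075874895 bottomz 215.18452868555346
0.42 dist 101.5245066593788 y 0.15291603648801716 z 0.6473589323074308 cap 217.52367075874895 bottomz 216.10928691366036
0.44 dist 101.5388988490248 y 0.1529160364880181 z 2.967275623470303 cap 217.52367075874895 bottomz 217.07641105637236
```

```bash
cat > edge.py <<'E'
import sys
from m import *
s=cv2.imread(sys.argv[1])[:,:,::-1];x0,x1,y0,y1=map(int,sys.argv[2:6]);P=np.array(eval(sys.argv[6]));yaw=float(sys.argv[7])
ax=np.array([np.cos(yaw),np.sin(yaw),0]);n=np.array([-ax[1],ax[0],0])
h=cv2.cvtColor(s,cv2.COLOR_RGB2HSV).astype(int)
L=[];Rr=[]
for y in range(y0,y1):   # sub-pixel silhouette: strongest grey steps from bright counter to bottle
    g=np.gradient(cv2.GaussianBlur(s,(3,3),0)[y,x0:x1].astype(float).sum(1))
    L.append((x0+np.argmin(g),y));Rr.append((x0+np.argmax(g),y))
def fit(p):
    vx,vy,a,b=cv2.fitLine(np.array(p,np.float32),cv2.DIST_HUBER,0,.01,.01).ravel();return lambda y:a+(y-b)*vx/vy
l,r=fit(L),fit(Rr);mid=lambda y:((l(y)+r(y))/2,y)
def hit(uv):
    o,d=ray(S,uv);return o+d*((P-o)@n)/(d@n)
u=hit(mid(y0))-hit(mid(y1));print('slopes',l(1)-l(0),r(1)-r(0),'width',r(y0)-l(y0),'midline lean',np.arctan2(u@ax,u[2]))
o=np.array(S['origin']);c=hit(mid((y0+y1)/2));pp=P-c;print('pivot-mid lean',np.arctan2(pp@ax,pp[2]))
E
python3 edge.py pics/s5.png 135 185 203 228 '[499.1,-211.9,322.2]' 1.699
python3 edge.py pics/s6.png 303 352 192 217 '[604.8,30.3,322]' 3.340
```

```text
slopes -0.21881104 -0.23168945 width 29.258667 midline lean 0.3976070053532603
pivot-mid lean 0.4366720611246762
slopes 2.6015015 0.26730347 width 48.39215 midline lean 1.3875296338162926
pivot-mid lean 0.623515700652422
```

```bash
for r in "189 205" "192 210" "190 215"; do python3 edge.py pics/s6.png 305 345 $r '[604.8,30.3,322]' 3.340;done
```

```text
slopes 0.27923584 0.28207397 width 27.554688 midline lean 0.39868322981737575
pivot-mid lean 0.5005546590934128
slopes 0.29022217 0.2886963 width 27.713623 midline lean 0.4109644243268368
pivot-mid lean 0.48737946407453525
slopes 0.27890015 0.29434204 width 27.534576 midline lean 0.40711108692974435
pivot-mid lean 0.48563143944675685
```

Clean edge fits give a lean of 0.40–0.41 rad in both pictures, so the grip isn't slipping. The underside is about 102 mm from the lens and within about 5 mm of its axis, and the knob hasn't moved. Handing in.

```bash
python3 -c "
from cell import manip
print(manip.read_state()['eef_pos'],manip.sign_off())"
```

```text
the job is handed in; nothing more can be done
[604.81201971  30.30726899 317.02760601] None
```

I handed the job in: by my measurements the lever is in the green notch (about 1.15 rad) and the amber bottle is held about 102 mm in front of the lens, within about 5 mm of its axis and nearly square to it; no verdict came back.

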